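# Shim the short corner of a detector stand

## Task

The black detector's stand rocks because the corner with the red dot has no support under its foot. Slide brass shims onto the yellow plate below that foot one at a time, each flat and fully home against the two stop pins, using one or two so that the gap left suits the red tapered shim; then push the tapered shim in on top, thin end first, gently until it is snug under the foot and stays snug when let go. Finally press down gently on the red dot, with about 10 N, to check that the corner no longer rocks, and let go; leave the other things on the table where they are.

Things in the scene. Friction and masses are not known exactly. Their poses are not given: they have to be found in the camera images.
- pad: Fixed yellow plate. Origin: on its top face, straight below the foot's middle; the top is 4 to 12 mm above the table (varies). z up, +x is the push-in direction. It spans x -135 to +50, y -45 to +45 mm. Two stop pins, 8 mm thick, 9 mm high, at x = +24, y = +-21 mm: their faces at x = +20 mm stop a brass shim; the 34 mm way between them lets the tapered shim pass.
- foot (a point): Centre of the underside of the unsupported foot, a square steel pad 24 x 24 x 8 mm (edges at +-12 mm along the yellow plate's x and y). With nothing pressing on the stand it hangs 22 mm above the table; the gap to fill is this less the height of the yellow plate's top: 10 to 18 mm.
- stand: Stand, 3 kg: aluminium plate on four feet with a black box (75 mm high, 70 mm or more from the red-dot foot in x). Three feet rest on fixed blue blocks; it rocks about the line between two of them. Origin at point foot, axes as the yellow plate's. The plate spans x -18 to 258, y -18 to 178 mm; its underside is 38 mm, its top 50 mm above the foot's underside.
- press (a point): Middle of the red dot (20 mm across) on top of the aluminium plate, directly over the unsupported foot, 72 mm above the table: where to press for the check. Before shimming about 4 N here starts the stand rocking (the corner sinks up to the gap, 133 mm per rad of tilt); its weight brings it back level.
- shim_a: Flat brass shim 95 x 46 x 5 mm, about 0.17 kg, loose on the table. Origin: centre of its underside; x along its length, z up. Both ends are alike. Home against the pins its origin is at x = -27.5, y = 0 mm in the yellow plate's frame.
- shim_b: Second flat brass shim, same as shim_a; lies on top of the first when two are used (needed only if the gap is too large for one and the tapered shim).
- wedge: Red tapered shim, 110 mm long, 24 mm wide, 60 g. Origin: centre of its underside; z up, +x points to the thin end (2 mm thick, at x = +55 mm); the thick end (15 mm) is at x = -55 mm; the top slopes evenly. Friction holds it once snug; about 8 N of push sets it snug. It suits a remaining gap of 4 to 9.5 mm: use two brass shims if one leaves more.
- brick: Bystander: blue brick 100 x 50 x 50 mm.
- flange: Bystander: steel ring 70 mm across, 14 mm high.
- screwdriver: Bystander: screwdriver lying on the table.
- solvent: Bystander: amber bottle 60 mm across, 130 mm high.
- wrench: Bystander: wrench lying on the table.
- post: Bystander: dark post 110 mm high on a round foot 60 mm across.
- tray: Bystander: grey open tray 130 x 100 x 35 mm.
Not all that is in view belongs to the job. What is shaped like the wedge but green or purple is not meant.

How it is judged:
By the outcome, as a careful person would: the job done as asked, in the order asked, and still so for the second after the job is handed in, with the robot touching nothing.
It also fails if it takes over 72 s, if anything falls off the work surface, if the arm or the gripper's body presses on something with over 40 N, if the wrist force passes 120 N, or if a joint passes its speed limit or range.

## Robot

A 6-joint arm with a two-finger parallel gripper is mounted at the origin on the work surface. World frame = base frame: x ahead of the robot, y to its left, z up, the work surface at z = 0. Lengths are in mm, angles in degrees, forces in N, time in s.
With the tool pointing down it reaches from about 300 to 850 mm from the base axis. Payload 4.2 kg.
Tool frame: the origin (TCP) lies at the very end of the fingers, on their centre line; the grasp point (between the pads) lies 19 mm behind it (env.grip_point_offset is the distance from the TCP to the grasp point, in mm); z points along the fingers, y is the line along which they close (so a half turn about z gives the same grasp; the last joint's range is limited). The gripper opens to 91 mm and grips with 3 to 60 N. Pads are 32 mm wide; open, the fingers measure 118 mm over their backs; the gripper's body (76 mm by 178 mm) begins 60 mm behind the grasp point.
Start: joints at [64.687, 18.312, 89.639, -0, 72.044, -1.146], TCP at [235.411, 524.619, 213.976] pointing down, gripper open.
Joint ranges: [-177.97, 177.97], [-48.28, 115.42], [12.27, 149.76], [-77.06, 257.06], [2.81, 150.46], [-146.56, 146.56]. Speed limits (degrees/s): [147.25, 147.25, 180, 180, 180, 180].

## Interface

Orientations are given as [roll, pitch, yaw] about the fixed x, y, z axes, in that order (R = Rz(yaw) Ry(pitch) Rx(roll)).
In Python, from workcell import env gives the robot as it stands. The module is installed in compiled form; this text tells all that it offers.
- The arm moves only by the tool arm_command, never from a script. Its argument "rows" is a list of rows, each an object with "delta_pos": the shift along the tool's x, y, z in mm, a list of three; "roll": the turn about the tool's z in units of 5 degrees (1.0 is 5 degrees); "jaw": the opening in per cent of the stroke, from 0 (shut) to 100 (fully open). A call has 1 to 20 rows; each row is the pose to reach, as a shift and turn from the pose commanded when the call began, along the tool's axes at that moment; what a row does not reach only later rows make up. A row lasts 1/12 s, in which the tool goes at most 41.7 mm and 7.16 degrees, less where a joint would pass 70% of its speed; a pose out of reach is approached as far as the arm can. A call with a gripper value outside its range is refused whole. The fingers move at their own pace and stop on an object; "squeeze" is the grip in N (left out, the last holds). Time passes only in rows, so rows that repeat a pose let the fingers close. It gives the time, the measured TCP pose, the force, the opening and the grip force at its end, in the units of the state.
- env.state(): the state, without advancing time (a new reading comes with each control period).
- env.grab_frame(name): name is "scene" or "top" or "wrist"; returns a dict with "img" (384x512x3 uint8, blue, green, red), "z_map" (384x512 float32, mm along the optical axis (not along the pixel's ray), 0 where there is no reading), "fov_y" (degrees; the focal length in pixels is half the picture's height over the tangent of half this angle, whatever the lens; pixels are square), "cx", "cy" (the principal point, pixels), "R" (3x3) and "t" (3): a world point X has camera coordinates R X + t; the wrist camera has in their place "T_tool_cam" (4x4, takes a point from camera to tool coordinates, whose origin is the TCP and whose axes are the flange's). Camera axes: x right, y down, z forward; pixel columns grow to the right and rows downward; lengths in mm; the calibration is good to about 2 mm. The wrist camera is an equidistant fisheye: a pixel r from the principal point sees the ray r / f radians off the axis. A picture is of the moment at which its call begins: read the wrist's pose just before it.
- env.job_done(): hands the job in; it is judged then, once.
The state is a dict: "time_s": time; "qpos": joint angles; "qvel": joint speeds; "effort": joint torques, N m; "ee_pos": TCP position; "ee_rot": TCP orientation; "force": force on the tool from outside, world axes, zero at the start; "torque": the same for the moment, N m; "gripper_width": finger opening in mm; "gripper_force": force on a finger pad.
Only numpy, scipy, OpenCV 4.12 (cv2) and the standard library are available. Lean on these libraries where they do the work, as an engineer would, in place of code of your own. Each camera call takes 0.05 s, during which the arm holds its last target. There are 200 camera calls.

## Working session

There is one attempt and no reset: what is moved stays moved. The work goes in short steps, Python scripts to look and compute and a tool call to move; the robot and the scene stay as the last step left them, time stands still between calls to the robot, and variables do not carry over. Pictures are saved under pics/ and viewed, at most 11 in all, crops included, and the job is handed in when it is done.

Besides the shell and the picture viewer there is one more tool, called after "Call:" in YAML: its name, and indented under it one key for each argument. arm_command: Moves the arm, as the interface text tells. Its arguments: {"type":"object","properties":{"rows":{"type":"array"},"squeeze":{"type":"number"}},"required":["rows"]}

```bash
mkdir -p pics
cat > h.py <<'E'
import numpy as np, cv2, pickle
from workcell import env
def snap(n,tag):
    s=env.state(); f=env.grab_frame(n); cv2.imwrite(f'pics/{tag}.png',f['img']); pickle.dump((s,f),open(f'pics/{tag}.pkl','wb')); return s,f
def load(tag): return pickle.load(open(f'pics/{tag}.pkl','rb'))
def world(f,u,v,z=None):
    """pixel -> world, from depth, or on plane z"""
    foc=192/np.tan(np.radians(f['fov_y']/2)); d=np.array([(u-f['cx'])/foc,(v-f['cy'])/foc,1.])
    R,t=np.array(f['R']),np.array(f['t'])
    if z is None: return R.T@(d*f['z_map'][int(round(v)),int(round(u))]-t)
    o=-R.T@t; w=R.T@d; return o+w*(z-o[2])/w[2]
def cloud(f):
    foc=192/np.tan(np.radians(f['fov_y']/2)); v,u=np.mgrid[:384,:512]; Z=f['z_map']
    P=np.dstack([(u-f['cx'])/foc*Z,(v-f['cy'])/foc*Z,Z])-np.array(f['t']); P=P@np.array(f['R']); P[Z==0]=np.nan; return P
E
python3 - <<'E'
from h import *
s,f=snap('top','top0'); s2,g=snap('scene','sc0')
a=np.vstack([f['img'],g['img']]); cv2.imwrite('pics/both.png',cv2.resize(a,(800,1200))[:600]); cv2.imwrite('pics/b2.png',cv2.resize(g['img'],(800,600)))
print(s,f['fov_y'],f['R'],f['t'],g['R'],g['t'])
E
```

```text
{'time_s': 0.0, 'qpos': array([ 6.46867083e+01,  1.83526799e+01,  8.97072222e+01, -2.37771178e-03,
        7.20413255e+01, -1.14545647e+00]), 'qvel': array([-0.00520579,  0.04465313, -0.09634079,  0.1392906 , -0.10054516,
       -0.01108772]), 'effort': array([-2.11393060e-03, -4.12464988e+01, -2.31969255e+01,  7.28044426e-02,
        4.54474089e-02, -1.46208849e-04]), 'ee_pos': array([235.20567826, 524.14818776, 213.10431652]), 'ee_rot': array([-1.79898747e+02,  2.36510899e-04,  1.55832900e+02]), 'force': array([ 0.01567753, -0.25735553,  0.22072242]), 'torque': array([ 0.01460212, -0.01782345, -0.03271187]), 'gripper_force': 0.0, 'gripper_width': 91.19231664604722} 43.262329172418916 [[ 0.08811353 -0.99609877  0.00482066]
 [-0.97580708 -0.08728865 -0.20045257]
 [ 0.20009135  0.01295855 -0.97969155]] [-134.80578217  526.67882518 1446.91219878] [[-0.0739356   0.99716235 -0.01416925]
 [ 0.79656413  0.05050161 -0.60244101]
 [-0.60001592 -0.05582856 -0.79803763]] [ 150.46388224 -376.64625984 1796.20626632]
```

View pics/both.png

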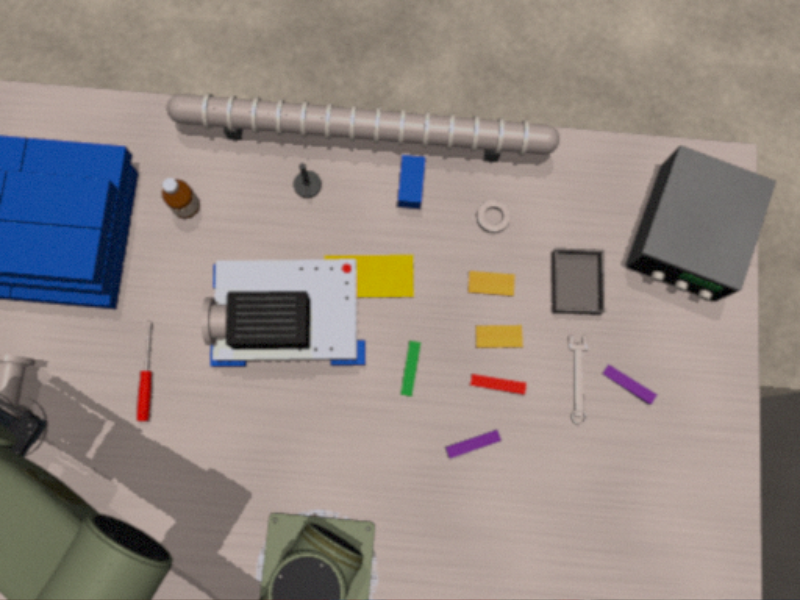

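View pics/b2.png

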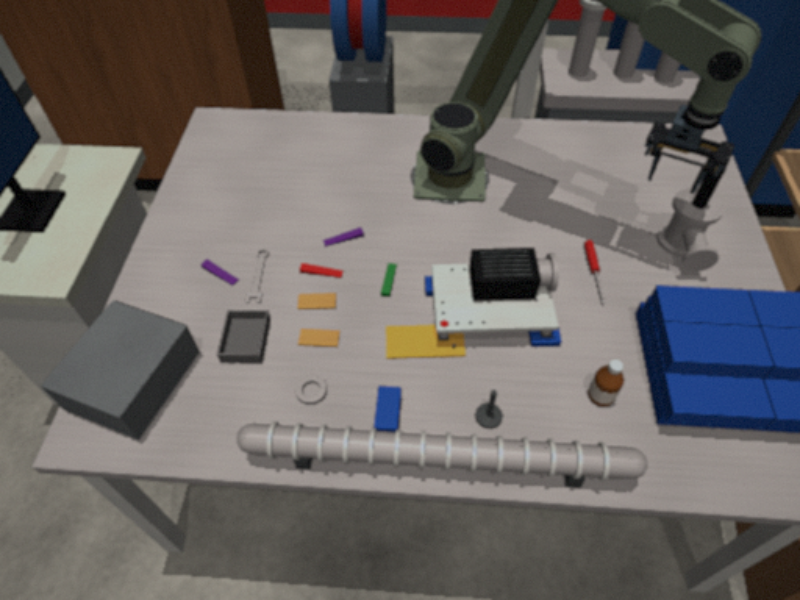

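The top view (800x600) shows:
- Yellow plate at (370,276), with the red dot at (347,268), so push-in is to the left.
- Brass shims at (491,283) and (499,336).
- Bars: red (498,384), green (411,368), purple (473,444) and (629,384). Only the red one at (498,384) fits the wedge. The red at (144,395) is the screwdriver handle.

Next I'll measure these.

```bash
python3 - <<'E'
from h import *
for tag in('top0','sc0'):
    s,f=load(tag); P=cloud(f); hsv=cv2.cvtColor(f['img'],cv2.COLOR_BGR2HSV)
    print(tag)
    for n,lo,hi in(('yel',(26,150,90),(34,255,255)),('brass',(15,120,90),(23,255,255)),('red',(0,170,90),(6,255,255))):
        m=cv2.inRange(hsv,lo,hi); k,l,st,c=cv2.connectedComponentsWithStats(m)
        for i in range(1,k):
            if st[i,4]<25: continue
            z=np.nanmedian(P[l==i][:,2]); v,u=np.where(l==i)
            W=np.array([world(f,a,b,max(z,0))[:2] for a,b in zip(u,v)]).astype(np.float32)
            r=cv2.minAreaRect(W); print(n,c[i].round(),st[i,4],'z%.1f'%z,'mean',W.mean(0).round(1),np.round(r[0],1),np.round(r[1],1),round(r[2],1))
            if n=='red' and st[i,4]>150 and tag=='top0':
                w=P[l==i]; d=w-w.mean(0); ax=np.linalg.svd(d[:,:2])[2][0]; q=d[:,:2]@ax; print('ax',ax,'slope z per mm',np.polyfit(q,w[:,2],1))
E
python3 - <<'E'
import sys; sys.path.insert(0,'.')
import os; os.chdir('.')
from h import *
s,f=load('top0'); a=f['img'][150:280,195:345]; cv2.imwrite('pics/c1.png',cv2.resize(a,(690,598),interpolation=cv2.INTER_CUBIC))
s,f=snap('wrist','w0'); print(f['T_tool_cam'],f['fov_y'],f['cx'],f['cy'])
E
```

```text
top0
yel [246. 176.] 908 z5.8 mean [588.8 -78. ] [590.3 -76. ] [ 85.9 113.2] 5.1
brass [114. 126.] 66 z91.5 mean [690.8 340.7] [691.3 340.3] [25.9 43.8] 31.3
brass [314. 181.] 399 z5.3 mean [ 593.8 -296.9] [ 594.1 -296.6] [45.6 91.9] 0.9
brass [319. 215.] 413 z5.2 mean [ 485.4 -319.1] [ 484.7 -320.3] [44.8 91.8] 5.1
red [ 92. 253.] 221 z24.2 mean [301.5 371.9] [301.9 372. ] [91.9 22.1] 4.2
[[-4.75029589e-04 -9.68851473e-01 -2.47642074e-01  7.10042086e+01]
 [ 9.99999723e-01 -6.02111731e-04  4.37435280e-04 -4.84064103e-02]
 [-5.72918013e-04 -2.47641798e-01  9.68851491e-01 -1.70385370e+02]
 [ 0.00000000e+00  0.00000000e+00  0.00000000e+00  1.00000000e+00]] 65.70646984690485 257.9982797460832 191.6763259558247Traceback (most recent call last):
  File "<stdin>", line 13, in <module>
    u, s, vh = gufunc(a, signature=signature)
               ~~~~~~^^^^^^^^^^^^^^^^^^^^^^^^
    raise LinAlgError("SVD did not converge")
numpy.linalg.LinAlgError: SVD did not converge
```

View pics/c1.png

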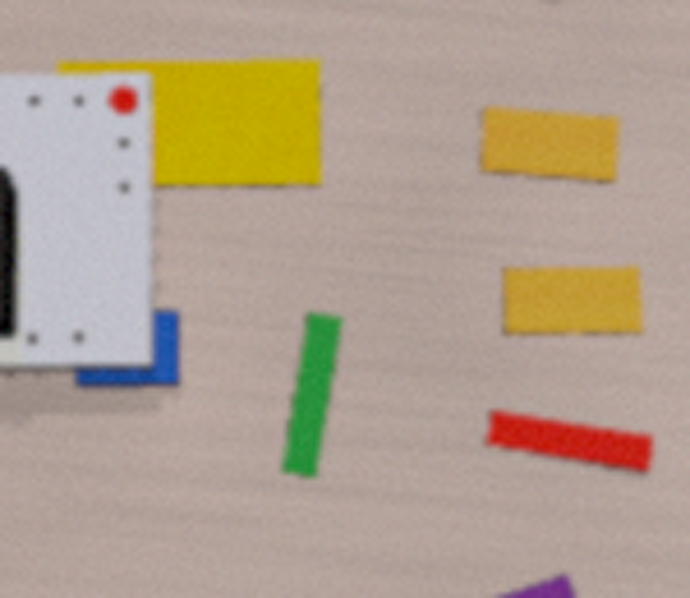

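The crop confirms the red bar at (570,441), with the brass shims above it at (550,145) and (572,300). Next I need the wedge slope, the plate height and the plate frame.

Run:
```python
from h import *
for tag in('top0','sc0'):
    s,f=load(tag); P=cloud(f); hsv=cv2.cvtColor(f['img'],cv2.COLOR_BGR2HSV); print(tag)
    ok=np.isfinite(P[...,2])
    H=hsv[...,0].astype(int); S=hsv[...,1]; V=hsv[...,2]
    sel={'yel':(H>=25)&(H<=34)&(S>150),'brass':(H>=14)&(H<=23)&(S>120),'red':((H<8)|(H>172))&(S>150)}
    for n,m in sel.items():
        m=(m&(V>80)).astype(np.uint8); k,l,st,c=cv2.connectedComponentsWithStats(m)
        for i in range(1,k):
            p0=world(f,*c[i],z=10)
            if st[i,4]<15 or not(350<p0[0]<700 and -450<p0[1]<60): continue
            e=cv2.erode((l==i).astype(np.uint8),np.ones((3,3)))>0; z=np.nanmean(P[e&ok][:,2])
            ring=(cv2.dilate((l==i).astype(np.uint8),np.ones((13,13)))>0)&~(cv2.dilate((l==i).astype(np.uint8),np.ones((5,5)))>0)&(S<70)&ok
            zr=np.median(P[ring][:,2]); v,u=np.where(l==i)
            W=np.array([world(f,a,b,max(z-max(zr,0)*0,0))[:2] for a,b in zip(u,v)]).astype(np.float32); r=cv2.minAreaRect(W)
            print(n,c[i].round(),st[i,4],'z %.2f table %.2f'%(z,zr),W.mean(0).round(1),np.round(r[0],1),np.round(r[1],1),round(r[2],1))
            if n=='red' and st[i,4]>100:
                w=P[(l==i)&ok]; d=w[:,:2]-w[:,:2].mean(0); ax=np.linalg.eigh(d.T@d)[1][:,1]; print(' ax',ax,'z/mm',np.polyfit(d@ax,w[:,2],1))
            if n=='yel':
                hull=cv2.approxPolyDP(cv2.convexHull(W),12,True)[:,0]; print(hull.round(1).tolist())
```

```text
top0
yel [246. 176.] 961 z 5.64 table 1.83 [590.2 -76.3] [587.5 -45.3] [ 85.9 181. ] 5.1
[[552.7999877929688, -138.8000030517578], [638.2000122070312, -128.60000610351562], [618.9000244140625, 48.400001525878906], [542.7999877929688, -27.200000762939453]]
brass [216. 163.] 18 z nan table 4.75 [nan nan] [nan nan] [0. 0.] 0.0
brass [314. 181.] 398 z 5.33 table 0.40 [ 593.8 -296.9] [ 594.1 -296.7] [45.6 91.9] 0.9
brass [228. 184.] 16 z nan table 70.40 [nan nan] [nan nan] [0. 0.] 0.0
brass [319. 215.] 409 z 5.06 table 0.05 [ 485.6 -319.3] [ 484.7 -320.3] [44.8 91.8] 5.1
red [221. 171.] 18 z 73.22 table 72.85 [582.4  -1.9] [583.3  -0.8] [12.7 12.3] 5.6
red [319. 245.] 244 z 9.07 table 0.25 [ 387.9 -323. ] [ 387.8 -322.6] [108.7  22.1] 85.6
 ax [0.08790624 0.99612875] z/mm [-0.10313596  9.05059009]
sc0
brass [203. 192.] 199 z 4.20 table -0.64 [ 488.7 -318.5] [ 487.5 -319.5] [39.2 91.1] 3.6
brass [270. 219.] 867 z 4.81 table 0.10 [596.2 -51.4] [591.  -44.8] [ 88.5 184.2] 3.7
brass [204. 216.] 231 z 4.76 table -0.47 [ 598.  -297.6] [ 597.9 -297.4] [90.  42.8] 89.7
red [204. 173.] 114 z 8.10 table -0.81 [ 393.3 -325.8] [ 394.8 -323.6] [108.6  24.2] 80.1
 ax [0.05599956 0.99843079] z/mm [-0.10881729  7.46732926]<stdin>:12: RuntimeWarning: Mean of empty slice
```

Plate top is about 5 mm, so the gap is about 17 mm and two shims should leave about 7 mm. The red wedge's thin end points to +y, so it already faces the plate. I'll bring the wrist camera over for precise poses.

```bash
cat >> h.py <<'E'
from scipy.spatial.transform import Rotation as Rn
def tod(p,yaw=None):
    s=env.state(); R=Rn.from_euler('xyz',s['ee_rot'],degrees=True).as_matrix()
    d=R.T@(np.array(p)-s['ee_pos']); r=0 if yaw is None else -((yaw-s['ee_rot'][2]+180)%360-180)/5
    print('t%.2f'%s['time_s'],'pos',s['ee_pos'].round(1),'rot',s['ee_rot'].round(2),'| delta',d.round(1),'roll',round(r,3)); return d,r
def _wr(s,f): 
    R=Rn.from_euler('xyz',s['ee_rot'],degrees=True).as_matrix(); T=np.array(f['T_tool_cam']); return R@T[:3,:3], R@T[:3,3]+s['ee_pos'], 192/np.tan(np.radians(f['fov_y']/2))
def wray(s,f,u,v):
    A,o,foc=_wr(s,f); dx,dy=np.asarray(u,float)-f['cx'],np.asarray(v,float)-f['cy']; r=np.hypot(dx,dy)+1e-9; th=r/foc
    return o,np.stack([np.sin(th)*dx/r,np.sin(th)*dy/r,np.cos(th)],-1)@A.T
def wpix(s,f,u,v,z):
    o,w=wray(s,f,u,v); return o+w*((z-o[2])/w[...,2])[...,None]
def wcloud(s,f):
    v,u=np.mgrid[:384,:512]; o,w=wray(s,f,u,v); A=_wr(s,f)[0]; c=w@A[:,2]
    P=o+w*(f['z_map']/c)[...,None]; P[f['z_map']==0]=np.nan; return P
E
python3 -c "
from h import *
tod([520,-250,200],95.5)"
```

```text
t0.15 pos [235.3 524.3 213.3] rot [-179.93   -0.    155.83] | delta [-576.8 -589.8   14.1] roll 12.066
```

Call:
arm_command:
  rows:
    - {"delta_pos": [-577,-590,14],"roll": 12.07,"jaw": 100}
    - {"delta_pos": [-577,-590,14],"roll": 12.07,"jaw": 100}
    - {"delta_pos": [-577,-590,14],"roll": 12.07,"jaw": 100}
    - {"delta_pos": [-577,-590,14],"roll": 12.07,"jaw": 100}
    - {"delta_pos": [-577,-590,14],"roll": 12.07,"jaw": 100}
    - {"delta_pos": [-577,-590,14],"roll": 12.07,"jaw": 100}
    - {"delta_pos": [-577,-590,14],"roll": 12.07,"jaw": 100}
    - {"delta_pos": [-577,-590,14],"roll": 12.07,"jaw": 100}
    - {"delta_pos": [-577,-590,14],"roll": 12.07,"jaw": 100}
    - {"delta_pos": [-577,-590,14],"roll": 12.07,"jaw": 100}
    - {"delta_pos": [-577,-590,14],"roll": 12.07,"jaw": 100}
    - {"delta_pos": [-577,-590,14],"roll": 12.07,"jaw": 100}
    - {"delta_pos": [-577,-590,14],"roll": 12.07,"jaw": 100}
    - {"delta_pos": [-577,-590,14],"roll": 12.07,"jaw": 100}
    - {"delta_pos": [-577,-590,14],"roll": 12.07,"jaw": 100}
    - {"delta_pos": [-577,-590,14],"roll": 12.07,"jaw": 100}
    - {"delta_pos": [-577,-590,14],"roll": 12.07,"jaw": 100}
    - {"delta_pos": [-577,-590,14],"roll": 12.07,"jaw": 100}
    - {"delta_pos": [-577,-590,14],"roll": 12.07,"jaw": 100}
    - {"delta_pos": [-577,-590,14],"roll": 12.07,"jaw": 100}

```text
time_s: 1.82
ee_pos: [520.7, -252.9, 199.4]
ee_rot: [-180.0, 0.0, 95.4]
force: [0.4, 1.2, -0.4]
gripper_width: 91.2
gripper_force: 0.0
```

Run:
```python
from h import *
s,f=snap('wrist','w0'); s,f=snap('wrist','w1')
print(s['ee_pos'].round(1)); cv2.imwrite('pics/w1b.png',cv2.resize(f['img'],(800,600),interpolation=cv2.INTER_CUBIC))
P=wcloud(s,f); hsv=cv2.cvtColor(f['img'],cv2.COLOR_BGR2HSV); H=hsv[...,0].astype(int); S=hsv[...,1];V=hsv[...,2]
for n,m in {'yel':(H>=25)&(H<=34)&(S>140),'brass':(H>=14)&(H<=23)&(S>110),'red':((H<8)|(H>172))&(S>140)}.items():
    k,l,st,c=cv2.connectedComponentsWithStats((m&(V>60)).astype(np.uint8))
    for i in range(1,k):
        if st[i,4]<150: continue
        q=l==i; z=np.nanmedian(P[q][:,2]); v,u=np.where(q); W=wpix(s,f,u,v,z)[:,:2].astype(np.float32)
        r=cv2.minAreaRect(W); print(n,c[i].round(),st[i,4],'z%.2f'%z,W.mean(0).round(1),np.round(r[0],1),np.round(r[1],1),round(r[2],2))
```

```text
[ 523.  -258.2  199. ]
yel [325.  41.] 5817 z5.15 [589.1 -82.8] [589.4 -79. ] [ 90.2 115.3] 5.63
brass [311. 199.] 1251 z4.60 [ 593.2 -285.9] [ 593.  -296.6] [46.4 95. ] 0.32
brass [226. 196.] 1023 z4.55 [ 483.9 -291.3] [ 483.3 -306.8] [45.9 71.8] 5.74
brass [223. 234.] 320 z4.59 [ 483.2 -344. ] [ 486.  -333.8] [45.8 49.9] 5.91
brass [103. 251.] 539 z294.45 [ 470.8 -230.2] [ 471.4 -230.4] [16.8  7.7] 81.91
brass [413. 251.] 537 z294.63 [ 565.9 -221.5] [ 565.4 -221.7] [ 7.7 16.9] 18.64
brass [359. 294.] 2653 z305.19 [ 547.3 -230.2] [ 549.8 -229.5] [69.2  5.1] 5.14
brass [378. 370.] 177 z292.46 [ 571.4 -276.9] [ 571.8 -278.2] [ 4.4 19.4] 33.55
red [155. 196.] 871 z5.32 [ 389.1 -300.8] [ 389.4 -307.2] [82.3 25.5] 82.96
```

View pics/w1b.png

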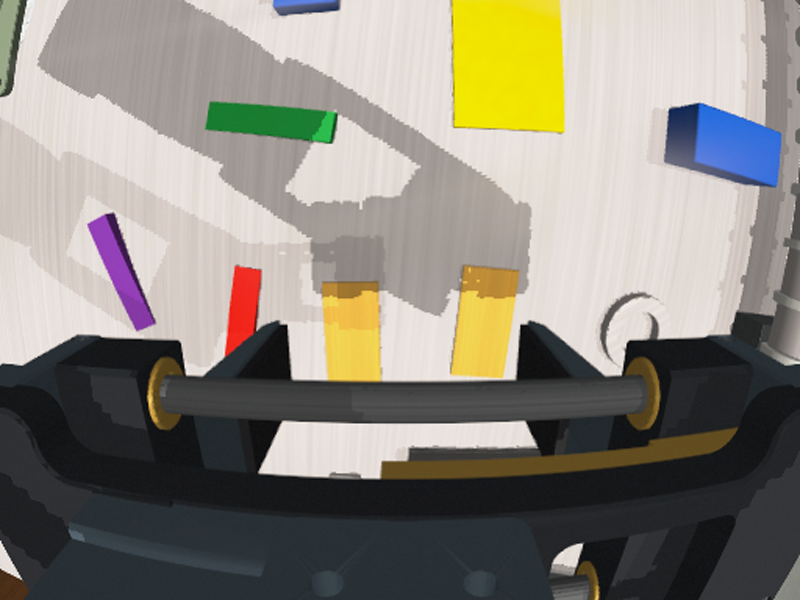

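The wrist view agrees with the top view:
- **Plate:** rear edge at (509,130), frame origin about (581.8, -2.0), yaw 95.6. The red dot measured from above gives (582.4, -1.9).
- **Shim A:** (593, -296.6), yaw 90.3. I'll grip it near its rear end.
- **Shim B:** (484.5, -318.5), yaw 95.8.

```bash
python3 -c "
from h import *
print(env.state()['qvel'].round(2))
tod([593.2,-327.0,60],90.3)"
```

```text
[ 3.06 -2.79  4.33  2.67  2.37  1.7 ]
t1.92 pos [ 521.5 -254.5  198.8] rot [1.7999e+02 9.0000e-02 9.5230e+01] | delta [-78.6  64.8 138.9] roll 0.986
```

Call:
arm_command:
  rows:
    - {"delta_pos": [-83.5,65.5,100],"roll": 1.04,"jaw": 80}
    - {"delta_pos": [-83.5,65.5,160],"roll": 1.04,"jaw": 80}
    - {"delta_pos": [-83.5,65.5,160],"roll": 1.04,"jaw": 80}
    - {"delta_pos": [-83.5,65.5,160],"roll": 1.04,"jaw": 80}
    - {"delta_pos": [-83.5,65.5,165],"roll": 1.04,"jaw": 80}
    - {"delta_pos": [-83.5,65.5,165],"roll": 1.04,"jaw": 80}
    - {"delta_pos": [-83.5,65.5,165],"roll": 1.04,"jaw": 80}
    - {"delta_pos": [-83.5,65.5,165],"roll": 1.04,"jaw": 80}
    - {"delta_pos": [-83.5,65.5,165],"roll": 1.04,"jaw": 80}
    - {"delta_pos": [-83.5,65.5,165],"roll": 1.04,"jaw": 80}
    - {"delta_pos": [-83.5,65.5,165],"roll": 1.04,"jaw": 80}

```text
time_s: 2.83
ee_pos: [594.0, -326.6, 37.1]
ee_rot: [179.8, 0.1, 90.3]
force: [-0.1, 0.0, 0.3]
gripper_width: 73.0
gripper_force: 0.0
```

Run:
```python
from h import *
s,f=snap('wrist','w2'); tod([593.2,-327.0,1.8],90.3)
cv2.imwrite('pics/w2b.png',cv2.resize(f['img'][100:384],(800,444),interpolation=cv2.INTER_CUBIC))
```

```text
t2.88 pos [ 593.9 -326.7   36.7] rot [1.7987e+02 7.0000e-02 9.0300e+01] | delta [-0.3 -0.7 34.9] roll 0.0
```

View pics/w2b.png

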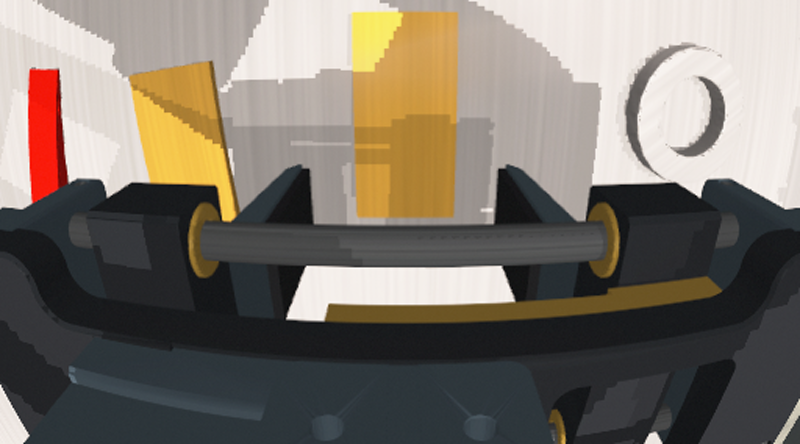

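The shim is centred between the fingers, with its rear edge at (405,217) in the crop. I'll descend.

Call:
arm_command:
  rows:
    - {"delta_pos": [0,-0.5,20],"roll": 0,"jaw": 70}
    - {"delta_pos": [0,-0.5,30],"roll": 0,"jaw": 70}
    - {"delta_pos": [0,-0.5,33],"roll": 0,"jaw": 70}
    - {"delta_pos": [0,-0.5,33],"roll": 0,"jaw": 70}
    - {"delta_pos": [0,-0.5,33],"roll": 0,"jaw": 70}
    - {"delta_pos": [0,-0.5,33],"roll": 0,"jaw": 70}
    - {"delta_pos": [0,-0.5,33],"roll": 0,"jaw": 70}

```text
time_s: 3.47
ee_pos: [593.3, -326.9, 2.4]
ee_rot: [180.0, 0.0, 90.3]
force: [-0.0, -0.0, -0.2]
gripper_width: 63.9
gripper_force: 0.0
```

Run:
```python
from h import *
s,f=load('w2'); print(wpix(s,f,np.array([259.,259]),np.array([239.,108.]),5.))
tod([593.2,-327.0,1.8],90.3)
```

```text
[[ 593.52360359 -344.3857817     5.        ]
 [ 593.00051986 -250.21137806    5.        ]]
t3.47 pos [ 593.3 -326.9    2.4] rot [1.7995e+02 2.0000e-02 9.0280e+01] | delta [-0.1 -0.1  0.6] roll -0.004
```

Call:
arm_command:
  rows:
    - {"delta_pos": [0,0,0.7],"roll": 0,"jaw": 45}
    - {"delta_pos": [0,0,0.7],"roll": 0,"jaw": 45}
    - {"delta_pos": [0,0,0.7],"roll": 0,"jaw": 40}
    - {"delta_pos": [0,0,0.7],"roll": 0,"jaw": 40}
    - {"delta_pos": [0,0,0.7],"roll": 0,"jaw": 40}
    - {"delta_pos": [0,0,0.7],"roll": 0,"jaw": 40}
    - {"delta_pos": [0,0,0.7],"roll": 0,"jaw": 40}
  squeeze: 40

```text
time_s: 4.05
ee_pos: [593.1, -326.8, 1.3]
ee_rot: [180.0, 0.0, 90.3]
force: [0.8, -0.0, 0.0]
gripper_width: 45.3
gripper_force: 39.9
```

Call:
arm_command:
  rows:
    - {"delta_pos": [0,0,-15],"roll": 0,"jaw": 40}
    - {"delta_pos": [0,0,-32],"roll": 0,"jaw": 40}
    - {"delta_pos": [30,0,-32],"roll": 0,"jaw": 40}
    - {"delta_pos": [65,0,-32],"roll": -0.5,"jaw": 40}
    - {"delta_pos": [100,0,-32],"roll": -1.06,"jaw": 40}
    - {"delta_pos": [135,0,-32],"roll": -1.06,"jaw": 40}
    - {"delta_pos": [170,-0.6,-32],"roll": -1.06,"jaw": 40}
    - {"delta_pos": [200,-0.6,-32],"roll": -1.06,"jaw": 40}
    - {"delta_pos": [220,-0.6,-32],"roll": -1.06,"jaw": 40}
    - {"delta_pos": [227.8,-0.6,-30],"roll": -1.06,"jaw": 40}
    - {"delta_pos": [227.8,-0.6,-25],"roll": -1.06,"jaw": 40}
    - {"delta_pos": [227.8,-0.6,-20],"roll": -1.06,"jaw": 40}
    - {"delta_pos": [227.8,-0.6,-20],"roll": -1.06,"jaw": 40}
    - {"delta_pos": [227.8,-0.6,-20],"roll": -1.06,"jaw": 40}

```text
time_s: 5.22
ee_pos: [590.8, -100.3, 20.4]
ee_rot: [-179.9, -0.0, 95.5]
force: [-0.9, 0.9, -1.0]
gripper_width: 45.5
gripper_force: 39.9
```

Run:
```python
from h import *
s,f=snap('wrist','w3'); tod([591.3,-99,7.0],95.6)
print(s['force'],s['gripper_width'])
cv2.imwrite('pics/w3b.png',cv2.resize(f['img'],(800,600),interpolation=cv2.INTER_CUBIC))
```

```text
t5.27 pos [ 591.1 -100.3   20.8] rot [-179.97   -0.     95.49] | delta [ 1.3  0.3 13.8] roll -0.023
[-0.88388581  0.87875282 -0.96936223] 45.52498864749558
```

View pics/w3b.png

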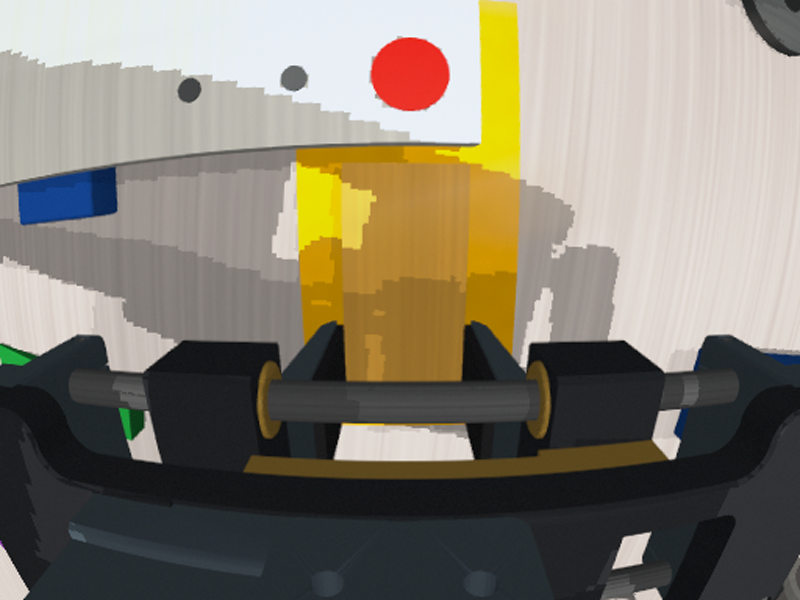

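The shim is held square over the plate. Its front edge is at (405,163), the plate edges at about (300,250) and (519,250), and the red dot at (410,74). I'll refine the plate frame from these.

Run:
```python
from h import *
s,f=load('w3'); hsv=cv2.cvtColor(f['img'],cv2.COLOR_BGR2HSV); H=hsv[...,0].astype(int);S=hsv[...,1]
m=(((H<8)|(H>172))&(S>150)).astype(np.uint8); m[100:]=0; v,u=np.where(m); print('dot',wpix(s,f,u,v,72.).mean(0), 'depth z',np.nanmean(wcloud(s,f)[v,u],0))
P=wcloud(s,f); y=((H>=20)&(H<=33)&(S>120))
y[:110]=0;y[200:]=0;y[:,:185]=0;y[:,340:]=0
L=[];Rr=[]
for r in range(118,200,2):
    c=np.where(y[r])[0]; L.append((c[0]-.5,r)); Rr.append((c[-1]+.5,r))
for n,E in(('L',L),('R',Rr)):
    E=np.array(E,float); W=wpix(s,f,E[:,0],E[:,1],5.2)[:,:2]; d=W-np.median(W,0); ln=cv2.fitLine(W.astype(np.float32),cv2.DIST_HUBER,0,.01,.01).ravel(); print(n,ln.round(3),np.degrees(np.arctan2(ln[1],ln[0]))%180)
    u=np.array([-.0976,.9952]); nrm=np.array([-.9952,-.0976]); print(' pad-y of edge',np.median((W-[581.8,-2.])@nrm))
# heights
yy=(H>=27)&(H<=33)&(S>150); yy[:120]=0; yy[190:]=0
q=P[yy]; print('pad z',np.nanmedian(q[:,2]),yy.sum())
b=np.zeros_like(yy); b[110:170,225:290]=1; print('shim z',np.nanmedian(P[b][:,2])); fr=P[104:112,230:290]; 
for r in range(100,240,10): print(r,np.nanmedian(P[r,235:285],0).round(1))
t=P[230:250,350:420]; print('table',np.nanmedian(t[...,2]))
```

```text
dot [581.7031301   -1.84600342  72.        ] depth z [581.71343799  -1.95377498  72.43836658]
L [ 1.01000e-01 -9.95000e-01  5.42475e+02 -6.04380e+01] 95.78123
 pad-y of edge 44.84567674910601
R [ 1.10000e-01 -9.94000e-01  6.32016e+02 -5.38600e+01] 96.29638
 pad-y of edge -44.84602244126834
pad z 5.020060530986612 769
shim z 23.60934813066224
100 [582.7 -19.7   5. ]
110 [583.2 -26.4  23.6]
120 [583.8 -32.   23.8]
130 [584.3 -37.6  23.6]
140 [584.9 -43.2  23.7]
150 [585.1 -48.9  23.5]
160 [586.  -54.6  23.7]
170 [586.5 -60.3  23.7]
180 [586.8 -66.2  23.5]
190 [587.3 -71.9  23.5]
200 [588.2 -78.   23.7]
210 [588.8 -84.   23.8]
220 [589.4 -90.3  23.7]
230 [590.  -96.6  23.8]
table 120.71652501962532
```

The frame is confirmed: origin (581.7, -1.9), yaw 95.8, plate z 5.0. The gap is 17 mm, so I'll use two shims. Lowering now.

Call:
arm_command:
  rows:
    - {"delta_pos": [0,0,6],"roll": -0.05,"jaw": 40}
    - {"delta_pos": [0,0,11],"roll": -0.05,"jaw": 40}
    - {"delta_pos": [0,0,12.5],"roll": -0.05,"jaw": 40}
    - {"delta_pos": [0,0,13],"roll": -0.05,"jaw": 40}
    - {"delta_pos": [0,0,13.5],"roll": -0.05,"jaw": 40}
    - {"delta_pos": [0,0,13.5],"roll": -0.05,"jaw": 40}

```text
time_s: 5.77
ee_pos: [591.3, -99.0, 7.7]
ee_rot: [180.0, -0.0, 95.8]
force: [-0.6, -0.5, -1.5]
gripper_width: 45.4
gripper_force: 39.9
```

Call:
arm_command:
  rows:
    - {"delta_pos": [4,0,0.5],"roll": 0,"jaw": 40}
    - {"delta_pos": [10,0,0.8],"roll": 0,"jaw": 40}
    - {"delta_pos": [16,0,0.8],"roll": 0,"jaw": 40}
    - {"delta_pos": [22,0,0.8],"roll": 0,"jaw": 40}
    - {"delta_pos": [28,0,0.8],"roll": 0,"jaw": 40}
    - {"delta_pos": [32,0,0.8],"roll": 0,"jaw": 40}
    - {"delta_pos": [35,0,0.8],"roll": 0,"jaw": 40}
    - {"delta_pos": [37,0,0.8],"roll": 0,"jaw": 40}
    - {"delta_pos": [37,0,0.8],"roll": 0,"jaw": 40}
    - {"delta_pos": [37,0,0.8],"roll": 0,"jaw": 40}

```text
time_s: 6.6
ee_pos: [587.5, -62.1, 7.0]
ee_rot: [180.0, 0.0, 95.8]
force: [-0.6, 0.2, -1.5]
gripper_width: 45.4
gripper_force: 39.9
```

Call:
arm_command:
  rows:
    - {"delta_pos": [0.5,0,0.4],"roll": 0,"jaw": 40}
    - {"delta_pos": [1,0,0.7],"roll": 0,"jaw": 40}
    - {"delta_pos": [1.5,0,0.7],"roll": 0,"jaw": 40}
    - {"delta_pos": [2,0,0.7],"roll": 0,"jaw": 40}
    - {"delta_pos": [2.5,0,0.7],"roll": 0,"jaw": 40}
    - {"delta_pos": [2.5,0,0.7],"roll": 0,"jaw": 40}

```text
time_s: 7.1
ee_pos: [587.8, -60.0, 6.7]
ee_rot: [179.9, 0.0, 95.8]
force: [0.1, -2.7, 4.7]
gripper_width: 45.0
gripper_force: 39.9
```

Call:
arm_command:
  rows:
    - {"delta_pos": [0.5,0,0],"roll": 0,"jaw": 40}
    - {"delta_pos": [1,0,0],"roll": 0,"jaw": 40}
    - {"delta_pos": [1.5,0,0],"roll": 0,"jaw": 40}
    - {"delta_pos": [1.5,0,0],"roll": 0,"jaw": 40}

```text
time_s: 7.43
ee_pos: [587.8, -59.1, 6.7]
ee_rot: [179.9, 0.1, 95.9]
force: [-0.1, -6.8, 4.3]
gripper_width: 45.4
gripper_force: 39.9
```

Call:
arm_command:
  rows:
    - {"delta_pos": [0.7,0,0],"roll": 0,"jaw": 40}
    - {"delta_pos": [1.4,0,0],"roll": 0,"jaw": 40}
    - {"delta_pos": [1.4,0,0],"roll": 0,"jaw": 40}
    - {"delta_pos": [1.4,0,0],"roll": 0,"jaw": 40}

```text
time_s: 7.77
ee_pos: [587.9, -58.9, 6.7]
ee_rot: [179.9, 0.2, 95.9]
force: [-0.1, -10.1, 4.5]
gripper_width: 44.9
gripper_force: 39.9
```

Firmly home: 10 N on the pins and origin x ≈ -27.5. Now I'll relax, release and go for shim B.

Call:
arm_command:
  rows:
    - {"delta_pos": [-2.4,0,-0.4],"roll": 0,"jaw": 40}
    - {"delta_pos": [-2.4,0,-0.4],"roll": 0,"jaw": 40}
    - {"delta_pos": [-2.4,0,-0.6],"roll": 0,"jaw": 60}
    - {"delta_pos": [-2.4,0,-0.6],"roll": 0,"jaw": 65}
    - {"delta_pos": [-2.4,0,-0.6],"roll": 0,"jaw": 70}
    - {"delta_pos": [-2.4,0,-20],"roll": 0,"jaw": 70}
    - {"delta_pos": [-20,0,-60],"roll": 0,"jaw": 70}
    - {"delta_pos": [-100,-40,-60],"roll": 0,"jaw": 70}
    - {"delta_pos": [-281,-129.6,-60],"roll": 0,"jaw": 75}
    - {"delta_pos": [-281,-129.6,-60],"roll": 0,"jaw": 75}
    - {"delta_pos": [-281,-129.6,-60],"roll": 0,"jaw": 75}
    - {"delta_pos": [-281,-129.6,-60],"roll": 0,"jaw": 75}
    - {"delta_pos": [-281,-129.6,-60],"roll": 0,"jaw": 75}
    - {"delta_pos": [-281,-129.6,-60],"roll": 0,"jaw": 75}
    - {"delta_pos": [-281,-129.6,-60],"roll": 0,"jaw": 75}
    - {"delta_pos": [-281,-129.6,-40],"roll": 0,"jaw": 75}
    - {"delta_pos": [-281,-129.6,-30],"roll": 0,"jaw": 75}
    - {"delta_pos": [-281,-129.6,-30],"roll": 0,"jaw": 75}
    - {"delta_pos": [-281,-129.6,-30],"roll": 0,"jaw": 75}

```text
time_s: 9.35
ee_pos: [486.3, -348.1, 35.3]
ee_rot: [-179.9, -0.1, 95.9]
force: [0.7, -0.5, 1.2]
gripper_width: 68.4
gripper_force: 0.0
```

Run:
```python
from h import *
snap('wrist','wx'); s,f=snap('wrist','w4'); P=wcloud(s,f)
hsv=cv2.cvtColor(f['img'],cv2.COLOR_BGR2HSV); H=hsv[...,0].astype(int);S=hsv[...,1];V=hsv[...,2]
for n,m in {'brass':(H>=14)&(H<=24)&(S>110),'red':((H<8)|(H>172))&(S>140)}.items():
    k,l,st,c=cv2.connectedComponentsWithStats((m&(V>60)).astype(np.uint8))
    for i in range(1,k):
        q=l==i; z=np.nanmedian(P[q][:,2])
        if st[i,4]<250 or not z<25: continue
        v,u=np.where(q); W=wpix(s,f,u,v,z)[:,:2].astype(np.float32)
        r=cv2.minAreaRect(W); print(n,c[i].round(),st[i,4],'z%.2f'%z,np.round(r[0],1),np.round(r[1],1),round(r[2],2)); print(cv2.boxPoints(r).round(1).tolist())
tod([487.6,-349.3,1.6],95.8)
```

```text
brass [263. 183.] 7163 z4.62 [ 484.4 -318.9] [45.9 94.3] 5.9
[[456.70001220703125, -274.3999938964844], [466.3999938964844, -368.20001220703125], [512.0, -363.5], [502.29998779296875, -269.6000061035156]]
red [131. 157.] 4046 z6.56 [ 387.8 -315.3] [95.8 29.2] 85.17
[[369.20001220703125, -361.79998779296875], [398.3999938964844, -364.29998779296875], [406.3999938964844, -268.79998779296875], [377.29998779296875, -266.3999938964844]]
t9.45 pos [ 487.2 -348.8   36.6] rot [179.98   0.    95.9 ] | delta [-0.5  0.3 35. ] roll 0.02
```

Call:
arm_command:
  rows:
    - {"delta_pos": [-0.5,0.3,20],"roll": 0,"jaw": 70}
    - {"delta_pos": [-0.5,0.3,30],"roll": 0,"jaw": 70}
    - {"delta_pos": [-0.5,0.3,33.5],"roll": 0,"jaw": 70}
    - {"delta_pos": [-0.5,0.3,33.5],"roll": 0,"jaw": 70}
    - {"delta_pos": [-0.5,0.3,33.5],"roll": 0,"jaw": 70}
    - {"delta_pos": [-0.5,0.3,33.5],"roll": 0,"jaw": 65}

```text
time_s: 9.95
ee_pos: [487.4, -350.2, 3.4]
ee_rot: [179.9, 0.0, 95.8]
force: [0.1, -0.2, -0.1]
gripper_width: 60.3
gripper_force: 0.0
```

Call:
arm_command:
  rows:
    - {"delta_pos": [0.5,0,1.8],"roll": 0,"jaw": 55}
    - {"delta_pos": [0.5,0,1.8],"roll": 0,"jaw": 45}
    - {"delta_pos": [0.5,0,1.8],"roll": 0,"jaw": 40}
    - {"delta_pos": [0.5,0,1.8],"roll": 0,"jaw": 40}
    - {"delta_pos": [0.5,0,1.8],"roll": 0,"jaw": 40}
    - {"delta_pos": [0.5,0,1.8],"roll": 0,"jaw": 40}
  squeeze: 40

```text
time_s: 10.45
ee_pos: [487.1, -349.6, 1.2]
ee_rot: [180.0, 0.0, 95.8]
force: [0.0, 0.7, 2.5]
gripper_width: 45.0
gripper_force: 39.9
```

Run:
```python
from h import *
o=np.array([581.7,-1.9]);u=np.array([-.101,.995]); p=o-98*u; tod([*p,25],95.8); print(env.state()['gripper_width'])
```

```text
t10.45 pos [ 487.1 -349.6    1.2] rot [1.7997e+02 2.0000e-02 9.5830e+01] | delta [238.2 129.4 -23.8] roll 0.006
45.02166395977616
```

Call:
arm_command:
  rows:
    - {"delta_pos": [0,0,-15],"roll": 0,"jaw": 40}
    - {"delta_pos": [0,0,-32],"roll": 0,"jaw": 40}
    - {"delta_pos": [30,16,-32],"roll": 0,"jaw": 40}
    - {"delta_pos": [60,32,-32],"roll": 0,"jaw": 40}
    - {"delta_pos": [92,50,-32],"roll": 0,"jaw": 40}
    - {"delta_pos": [124,67,-32],"roll": 0,"jaw": 40}
    - {"delta_pos": [156,85,-32],"roll": 0,"jaw": 40}
    - {"delta_pos": [186,101,-32],"roll": 0,"jaw": 40}
    - {"delta_pos": [212,115,-32],"roll": 0,"jaw": 40}
    - {"delta_pos": [230,125,-32],"roll": 0,"jaw": 40}
    - {"delta_pos": [238,129.4,-28],"roll": 0,"jaw": 40}
    - {"delta_pos": [238,129.4,-23],"roll": 0,"jaw": 40}
    - {"delta_pos": [238,129.4,-18],"roll": 0,"jaw": 40}
    - {"delta_pos": [238,129.4,-16],"roll": 0,"jaw": 40}
    - {"delta_pos": [238,129.4,-16],"roll": 0,"jaw": 40}
    - {"delta_pos": [238,129.4,-16],"roll": 0,"jaw": 40}

```text
time_s: 11.78
ee_pos: [590.8, -100.8, 16.6]
ee_rot: [-179.9, -0.0, 95.7]
force: [-0.1, -0.1, -2.2]
gripper_width: 45.2
gripper_force: 39.9
```

Run:
```python
from h import *
o=np.array([581.7,-1.9]);u=np.array([-.101,.995]); p=o-98*u; tod([*p,12.2],95.8)
s,f=snap('wrist','w5'); print(s['gripper_width'],s['force'])
cv2.imwrite('pics/w5b.png',cv2.resize(f['img'][20:270,100:420],(768,600),interpolation=cv2.INTER_CUBIC))
```

```text
t11.78 pos [ 590.8 -100.8   16.6] rot [-1.7995e+02 -1.0000e-02  9.5730e+01] | delta [1.3 1.  4.4] roll -0.013
45.23190321699801 [-0.10091616 -0.13614958 -2.15214393]
```

View pics/w5b.png

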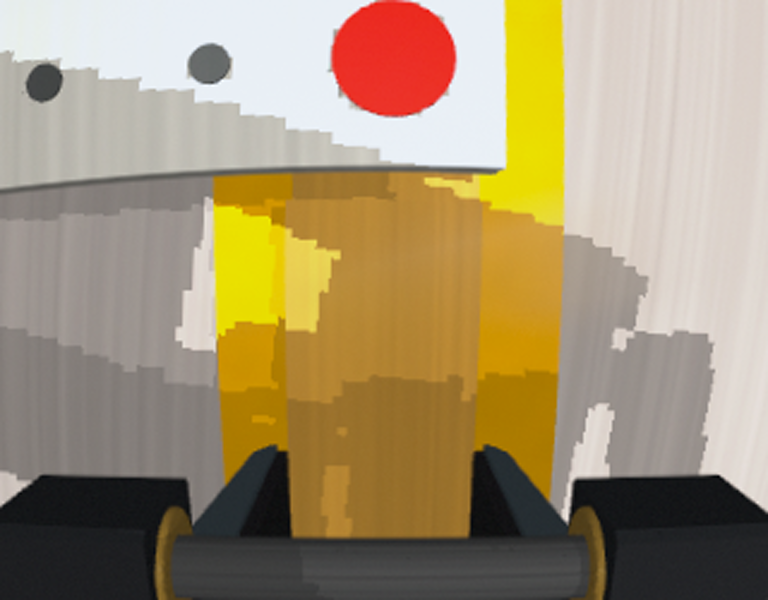

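Shim B is square over shim A, whose front shows at (340,185). I'll lower and slide.

Call:
arm_command:
  rows:
    - {"delta_pos": [0,0.8,2],"roll": 0,"jaw": 40}
    - {"delta_pos": [2,0.8,4],"roll": 0,"jaw": 40}
    - {"delta_pos": [8,0.8,4.4],"roll": 0,"jaw": 40}
    - {"delta_pos": [14,0.8,4.4],"roll": 0,"jaw": 40}
    - {"delta_pos": [20,0.8,4.4],"roll": 0,"jaw": 40}
    - {"delta_pos": [26,0.8,4.4],"roll": 0,"jaw": 40}
    - {"delta_pos": [31,0.8,4.4],"roll": 0,"jaw": 40}
    - {"delta_pos": [35,0.8,4.4],"roll": 0,"jaw": 40}
    - {"delta_pos": [38,0.8,4.7],"roll": 0,"jaw": 40}
    - {"delta_pos": [38,0.8,5],"roll": 0,"jaw": 40}
    - {"delta_pos": [38,0.8,5],"roll": 0,"jaw": 40}

```text
time_s: 12.75
ee_pos: [588.3, -61.5, 11.9]
ee_rot: [-180.0, 0.0, 95.9]
force: [-0.3, -0.2, -1.7]
gripper_width: 45.1
gripper_force: 39.9
```

Call:
arm_command:
  rows:
    - {"delta_pos": [0.4,-0.3,0.4],"roll": 0,"jaw": 40}
    - {"delta_pos": [0.8,-0.3,0.8],"roll": 0,"jaw": 40}
    - {"delta_pos": [1.2,-0.3,0.9],"roll": 0,"jaw": 40}
    - {"delta_pos": [1.6,-0.3,0.9],"roll": 0,"jaw": 40}
    - {"delta_pos": [2.2,-0.3,0.9],"roll": 0,"jaw": 40}
    - {"delta_pos": [2.2,-0.3,0.9],"roll": 0,"jaw": 40}

```text
time_s: 13.25
ee_pos: [588.5, -60.0, 11.7]
ee_rot: [179.9, 0.1, 95.8]
force: [-0.2, -3.5, 4.8]
gripper_width: 45.1
gripper_force: 39.9
```

Call:
arm_command:
  rows:
    - {"delta_pos": [0.7,0,0],"roll": 0,"jaw": 40}
    - {"delta_pos": [1.4,0,0],"roll": 0,"jaw": 40}
    - {"delta_pos": [2.1,0,0],"roll": 0,"jaw": 40}
    - {"delta_pos": [2.8,0,0],"roll": 0,"jaw": 40}
    - {"delta_pos": [2.8,0,0],"roll": 0,"jaw": 40}

```text
time_s: 13.67
ee_pos: [588.6, -59.3, 11.6]
ee_rot: [179.9, 0.3, 96.0]
force: [0.5, -11.6, 3.4]
gripper_width: 45.3
gripper_force: 39.9
```

Shim B is home at 11.6 N. I'll release and go above the red wedge's thick end.

Call:
arm_command:
  rows:
    - {"delta_pos": [-2.8,0,-0.4],"roll": 0,"jaw": 40}
    - {"delta_pos": [-2.8,0,-0.4],"roll": 0,"jaw": 40}
    - {"delta_pos": [-2.8,0,-0.6],"roll": 0,"jaw": 60}
    - {"delta_pos": [-2.8,0,-0.6],"roll": 0,"jaw": 65}
    - {"delta_pos": [-2.8,0,-0.6],"roll": 0,"jaw": 70}
    - {"delta_pos": [-2.8,0,-20],"roll": 0,"jaw": 70}
    - {"delta_pos": [-20,0,-60],"roll": 0,"jaw": 70}
    - {"delta_pos": [-100,-60,-60],"roll": 0,"jaw": 70}
    - {"delta_pos": [-282.5,-234,-55],"roll": 2.1,"jaw": 70}
    - {"delta_pos": [-282.5,-234,-55],"roll": 2.1,"jaw": 70}
    - {"delta_pos": [-282.5,-234,-55],"roll": 2.1,"jaw": 70}
    - {"delta_pos": [-282.5,-234,-55],"roll": 2.1,"jaw": 70}
    - {"delta_pos": [-282.5,-234,-55],"roll": 2.1,"jaw": 70}
    - {"delta_pos": [-282.5,-234,-55],"roll": 2.1,"jaw": 70}
    - {"delta_pos": [-282.5,-234,-55],"roll": 2.1,"jaw": 70}
    - {"delta_pos": [-282.5,-234,-55],"roll": 2.1,"jaw": 60}
    - {"delta_pos": [-282.5,-234,-45],"roll": 2.1,"jaw": 60}
    - {"delta_pos": [-282.5,-234,-35],"roll": 2.1,"jaw": 60}
    - {"delta_pos": [-282.5,-234,-35],"roll": 2.1,"jaw": 60}
    - {"delta_pos": [-282.5,-234,-35],"roll": 2.1,"jaw": 60}

```text
time_s: 15.33
ee_pos: [383.6, -359.6, 44.8]
ee_rot: [-179.9, -0.1, 85.4]
force: [-0.1, 0.8, -1.1]
gripper_width: 54.7
gripper_force: 0.0
```

Run:
```python
from h import *
snap('wrist','wx'); s,f=snap('wrist','w6'); tod([384.5,-361.5,3.5],85.2)
P=wcloud(s,f); hsv=cv2.cvtColor(f['img'],cv2.COLOR_BGR2HSV); H=hsv[...,0].astype(int);S=hsv[...,1]
q=((H<8)|(H>172))&(S>140)&(P[...,2]<18); W=P[q]; W=W[W[:,2]>1.5]; d=W[:,:2]; r=cv2.minAreaRect(d.astype(np.float32)); print(len(W),r,cv2.boxPoints(r).round(1).tolist())
ax=np.array([np.cos(np.radians(85.2)),np.sin(np.radians(85.2))]); print('z slope',np.polyfit((d-r[0])@ax,W[:,2],1))
cv2.imwrite('pics/w6b.png',cv2.resize(f['img'][50:300,100:420],(768,600),interpolation=cv2.INTER_CUBIC))
```

```text
t15.43 pos [ 384.3 -360.4   45.8] rot [-1.7998e+02 -4.0000e-02  8.5450e+01] | delta [-1.1  0.3 42.3] roll 0.05
4889 ((387.4605712890625, -323.5072326660156), (112.43997192382812, 24.0734806060791), 84.5585708618164) [[370.1000061035156, -378.29998779296875], [394.1000061035156, -380.6000061035156], [404.79998779296875, -268.70001220703125], [380.79998779296875, -266.3999938964844]]
z slope [-0.11665534  8.259368  ]
```

View pics/w6b.png

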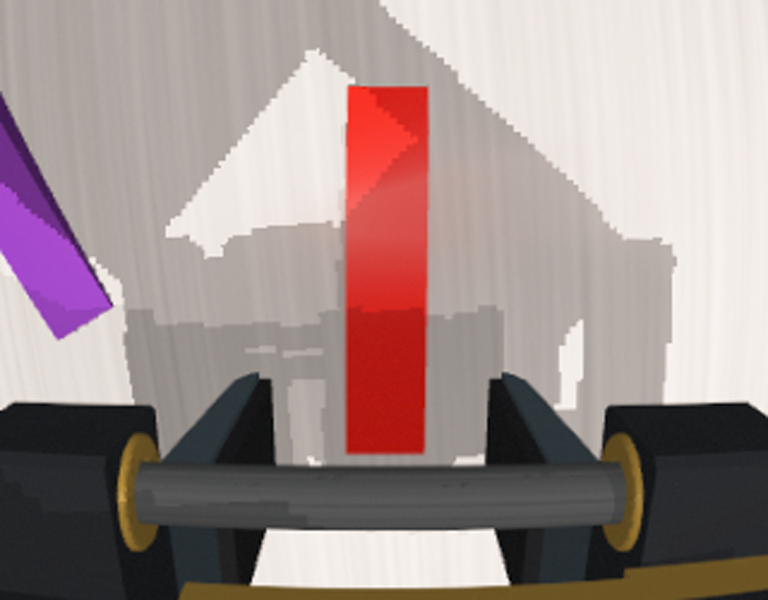

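This is the red wedge: thick end at (386,453), thin end at (388,87) pointing to the plate, and slope -0.117. The grip position is good, so I'll descend and grasp.

Call:
arm_command:
  rows:
    - {"delta_pos": [-1,0,20],"roll": 0.17,"jaw": 55}
    - {"delta_pos": [-1,0,35],"roll": 0.17,"jaw": 50}
    - {"delta_pos": [-1,0,41],"roll": 0.17,"jaw": 45}
    - {"delta_pos": [-1,0,42],"roll": 0.17,"jaw": 40}
    - {"delta_pos": [-1,0,42],"roll": 0.17,"jaw": 30}
    - {"delta_pos": [-1,0,42],"roll": 0.17,"jaw": 20}
    - {"delta_pos": [-1,0,42],"roll": 0.17,"jaw": 15}
    - {"delta_pos": [-1,0,42],"roll": 0.17,"jaw": 15}
    - {"delta_pos": [-1,0,42],"roll": 0.17,"jaw": 15}
    - {"delta_pos": [-1,0,42],"roll": 0.17,"jaw": 15}
  squeeze: 30

```text
time_s: 16.27
ee_pos: [383.9, -362.9, 4.8]
ee_rot: [179.9, 0.0, 84.5]
force: [0.4, 0.8, 4.7]
gripper_width: 23.1
gripper_force: 30.0
```

Run:
```python
from h import *
o=np.array([581.7,-1.9]);u=np.array([-.101,.995]); p=o-115*u; tod([*p,26],95.8); print(env.state()['gripper_width'],env.state()['gripper_force'])
```

```text
t16.27 pos [ 383.9 -362.9    4.8] rot [1.7991e+02 4.0000e-02 8.4470e+01] | delta [265.6 184.7 -21.1] roll -2.267
23.07376982335641 30.000931844115257
```

Call:
arm_command:
  rows:
    - {"delta_pos": [0,0,-15],"roll": 0,"jaw": 15}
    - {"delta_pos": [0,0,-40],"roll": 0,"jaw": 15}
    - {"delta_pos": [30,21,-40],"roll": -0.5,"jaw": 15}
    - {"delta_pos": [60,42,-40],"roll": -1,"jaw": 15}
    - {"delta_pos": [92,64,-40],"roll": -1.5,"jaw": 15}
    - {"delta_pos": [124,86,-40],"roll": -2,"jaw": 15}
    - {"delta_pos": [156,108,-40],"roll": -2.27,"jaw": 15}
    - {"delta_pos": [188,131,-40],"roll": -2.27,"jaw": 15}
    - {"delta_pos": [218,152,-40],"roll": -2.27,"jaw": 15}
    - {"delta_pos": [242,168,-40],"roll": -2.27,"jaw": 15}
    - {"delta_pos": [258,179,-35],"roll": -2.27,"jaw": 15}
    - {"delta_pos": [265.6,184.7,-28],"roll": -2.27,"jaw": 15}
    - {"delta_pos": [265.6,184.7,-22],"roll": -2.27,"jaw": 15}
    - {"delta_pos": [265.6,184.7,-20],"roll": -2.27,"jaw": 15}
    - {"delta_pos": [265.6,184.7,-20],"roll": -2.27,"jaw": 15}
    - {"delta_pos": [265.6,184.7,-20],"roll": -2.27,"jaw": 15}

```text
time_s: 17.6
ee_pos: [591.6, -117.1, 23.7]
ee_rot: [-179.9, -0.0, 95.7]
force: [-0.0, -0.7, 0.5]
gripper_width: 24.0
gripper_force: 30.0
```

Run:
```python
from h import *
o=np.array([581.7,-1.9]);u=np.array([-.101,.995]); p=o-115*u; tod([*p,20.5],95.8)
s,f=snap('wrist','w7'); print(s['gripper_width'],s['force']); P=wcloud(s,f)
n=np.array([-.995,-.101])
hsv=cv2.cvtColor(f['img'],cv2.COLOR_BGR2HSV); H=hsv[...,0].astype(int);S=hsv[...,1]
q=((H<8)|(H>172))&(S>140)&(P[...,2]<50); W=P[q]; W=W[W[:,2]>10]; L=np.c_[(W[:,:2]-o)@u,(W[:,:2]-o)@n]
r=cv2.minAreaRect(L.astype(np.float32)); print('wedge pad frame',r); print('ztop',np.polyfit(L[:,0],W[:,2],1), L.min(0),L.max(0))
b=(H>=14)&(H<=24)&(S>110)&(P[...,2]<30)
W=P[b]; L=np.c_[(W[:,:2]-o)@u,(W[:,:2]-o)@n]; k=(L[:,0]>-75)&(L[:,0]<-18)&(abs(L[:,1])<60)&(W[:,2]>8); print('shims',np.median(W[k][:,2]),np.percentile(L[k],[1,99],axis=0))
cv2.imwrite('pics/w7b.png',cv2.resize(f['img'][20:270,100:420],(768,600),interpolation=cv2.INTER_CUBIC))
```

```text
t17.60 pos [ 591.6 -117.1   23.7] rot [-1.7992e+02 -1.0000e-02  9.5740e+01] | delta [0.6 1.8 3.2] roll -0.012
24.01523473168082 [-0.04574614 -0.6765561   0.47120317]
wedge pad frame ((-69.55684661865234, 3.151094436645508), (25.019298553466797, 99.762451171875), 89.97459411621094)
ztop [-0.12001358 18.16421908] [-119.43543157   -9.34581358] [-19.67106093  15.6736871 ]
shims 15.059480167266543 [[-74.30705433 -22.18514344]
 [-18.40927267  23.56193959]]
```

View pics/w7b.png

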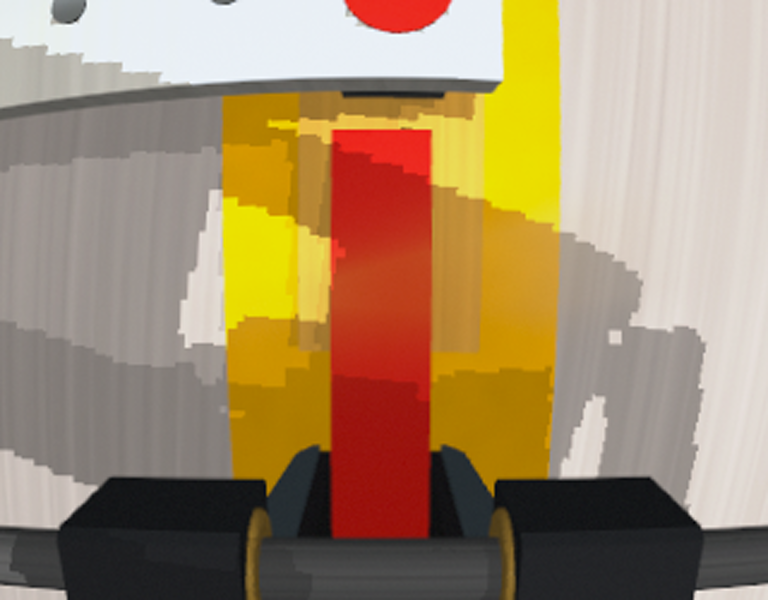

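Both shims are aligned and home: rear edge -74.3, top 15.1. The wedge is square at y = +3 with its tip at (382,130), 8 mm short of the foot. I'll centre it, lower it and slide in to just short of contact.

Call:
arm_command:
  rows:
    - {"delta_pos": [0,1.5,1.5],"roll": 0,"jaw": 15}
    - {"delta_pos": [0,2.6,2.6],"roll": 0,"jaw": 15}
    - {"delta_pos": [4,2.6,3.2],"roll": 0,"jaw": 15}
    - {"delta_pos": [10,2.6,3.4],"roll": 0,"jaw": 15}
    - {"delta_pos": [16,2.6,3.4],"roll": 0,"jaw": 15}
    - {"delta_pos": [22,2.6,3.4],"roll": 0,"jaw": 15}
    - {"delta_pos": [28,2.6,3.4],"roll": 0,"jaw": 15}
    - {"delta_pos": [33,2.6,3.4],"roll": 0,"jaw": 15}
    - {"delta_pos": [37,2.6,3.4],"roll": 0,"jaw": 15}
    - {"delta_pos": [39,2.6,3.4],"roll": 0,"jaw": 15}
    - {"delta_pos": [39,2.6,3.4],"roll": 0,"jaw": 15}
    - {"delta_pos": [39,2.6,3.4],"roll": 0,"jaw": 15}

```text
time_s: 18.65
ee_pos: [591.5, -76.8, 20.7]
ee_rot: [180.0, 0.0, 95.8]
force: [0.9, 0.1, -1.8]
gripper_width: 23.7
gripper_force: 30.0
```

Call:
arm_command:
  rows:
    - {"delta_pos": [1.5,-0.5,0.4],"roll": 0,"jaw": 15}
    - {"delta_pos": [3,-1,0.7],"roll": 0,"jaw": 15}
    - {"delta_pos": [4.5,-1,0.7],"roll": 0,"jaw": 15}
    - {"delta_pos": [6,-1,0.7],"roll": 0,"jaw": 15}
    - {"delta_pos": [6,-1,0.7],"roll": 0,"jaw": 15}
    - {"delta_pos": [6,-1,0.7],"roll": 0,"jaw": 15}

```text
time_s: 19.15
ee_pos: [590.1, -71.0, 20.3]
ee_rot: [180.0, 0.0, 95.8]
force: [-0.2, -1.6, 2.9]
gripper_width: 23.9
gripper_force: 30.0
```

Call:
arm_command:
  rows:
    - {"delta_pos": [0.7,0,0],"roll": 0,"jaw": 15}
    - {"delta_pos": [1.4,0,0],"roll": 0,"jaw": 15}
    - {"delta_pos": [2,0,0],"roll": 0,"jaw": 15}
    - {"delta_pos": [2,0,0],"roll": 0,"jaw": 15}
    - {"delta_pos": [2,0,0],"roll": 0,"jaw": 15}

```text
time_s: 19.57
ee_pos: [590.0, -69.8, 20.3]
ee_rot: [179.9, 0.1, 95.9]
force: [-0.1, -4.9, 4.6]
gripper_width: 24.0
gripper_force: 30.0
```

Call:
arm_command:
  rows:
    - {"delta_pos": [0.5,0,0],"roll": 0,"jaw": 15}
    - {"delta_pos": [1,0,0],"roll": 0,"jaw": 15}
    - {"delta_pos": [1.5,0,0],"roll": 0,"jaw": 15}
    - {"delta_pos": [1.5,0,0],"roll": 0,"jaw": 15}
    - {"delta_pos": [1.5,0,0],"roll": 0,"jaw": 15}

```text
time_s: 19.98
ee_pos: [590.0, -69.2, 20.3]
ee_rot: [179.9, 0.2, 95.9]
force: [0.2, -8.5, 3.4]
gripper_width: 23.5
gripper_force: 30.0
```

The wedge has stalled at 8.5 N. I'll relax, release, then retreat behind it for a clean 8 N push on the thick end.

Call:
arm_command:
  rows:
    - {"delta_pos": [-2,0,-0.3],"roll": 0,"jaw": 15}
    - {"delta_pos": [-2.4,0,-0.5],"roll": 0,"jaw": 15}
    - {"delta_pos": [-2.4,0,-0.5],"roll": 0,"jaw": 40}
    - {"delta_pos": [-2.4,0,-0.5],"roll": 0,"jaw": 45}
    - {"delta_pos": [-2.4,0,-0.5],"roll": 0,"jaw": 45}
    - {"delta_pos": [-2.4,0,-0.5],"roll": 0,"jaw": 45}
    - {"delta_pos": [-2.4,0,-20],"roll": 0,"jaw": 45}
    - {"delta_pos": [-20,0,-30],"roll": 0,"jaw": 20}
    - {"delta_pos": [-45,0,-30],"roll": 0,"jaw": 0}
    - {"delta_pos": [-45,0,-30],"roll": 0,"jaw": 0}
    - {"delta_pos": [-45,0,-30],"roll": 0,"jaw": 0}
    - {"delta_pos": [-45,0,-30],"roll": 0,"jaw": 0}
    - {"delta_pos": [-45,0,-30],"roll": 0,"jaw": 0}
  squeeze: 20

```text
time_s: 21.07
ee_pos: [593.4, -111.5, 49.5]
ee_rot: [-179.9, -0.0, 95.9]
force: [0.9, 0.1, -0.3]
gripper_width: 3.5
gripper_force: 0.0
```

Run:
```python
from h import *
o=np.array([581.7,-1.9]);u=np.array([-.101,.995]);n=np.array([-.995,-.101])
snap('wrist','wx'); s,f=snap('wrist','w8'); p=o-104*u; tod([*p,20],95.8); print(s['gripper_width'],s['force']); P=wcloud(s,f)
hsv=cv2.cvtColor(f['img'],cv2.COLOR_BGR2HSV); H=hsv[...,0].astype(int);S=hsv[...,1]
q=((H<8)|(H>172))&(S>140)&(P[...,2]<50); W=P[q]; W=W[W[:,2]>10]; L=np.c_[(W[:,:2]-o)@u,(W[:,:2]-o)@n]
print('wedge',cv2.minAreaRect(L.astype(np.float32)),np.polyfit(L[:,0],W[:,2],1),np.percentile(L,[.5,99.5],axis=0))
q=((H<8)|(H>172))&(S>140)&(P[...,2]>60); print('dot z',np.nanmedian(P[q][:,2]),q.sum())
cv2.imwrite('pics/w8b.png',cv2.resize(f['img'][20:270,100:420],(768,600),interpolation=cv2.INTER_CUBIC))
```

```text
t21.17 pos [ 593.6 -111.4   49.6] rot [-1.7995e+02 -3.0000e-02  9.5880e+01] | delta [ 6.2 -0.8 29.6] roll 0.016
1.0716405656080892 [-0.61931665  0.34180123  0.04910874]
wedge ((-47.038482666015625, 0.18216609954833984), (68.81636810302734, 25.17120933532715), 0.5497956871986389) [-0.11610033 20.48823231] [[-81.23805799 -11.7422838 ]
 [-12.87036655  11.20570702]]
dot z 72.49011026887518 1161
```

View pics/w8b.png

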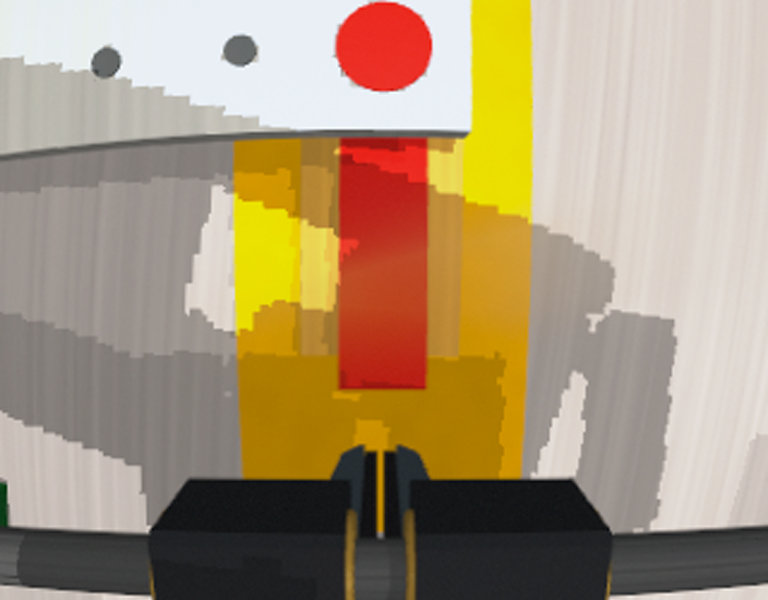

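The wedge is straight and centred, with its rear end at (383,388), x ≈ -81. Now the push on the thick end.

Call:
arm_command:
  rows:
    - {"delta_pos": [0,-0.8,15],"roll": 0,"jaw": 0}
    - {"delta_pos": [0,-0.8,26],"roll": 0,"jaw": 0}
    - {"delta_pos": [0,-0.8,28.5],"roll": 0,"jaw": 0}
    - {"delta_pos": [3,-0.8,28.5],"roll": 0,"jaw": 0}
    - {"delta_pos": [6,-0.8,28.5],"roll": 0,"jaw": 0}
    - {"delta_pos": [8,-0.8,28.5],"roll": 0,"jaw": 0}
    - {"delta_pos": [10,-0.8,28.5],"roll": 0,"jaw": 0}
    - {"delta_pos": [10,-0.8,28.5],"roll": 0,"jaw": 0}
    - {"delta_pos": [10,-0.8,28.5],"roll": 0,"jaw": 0}

```text
time_s: 21.92
ee_pos: [592.4, -102.3, 21.9]
ee_rot: [180.0, 0.0, 95.9]
force: [-0.5, -0.6, 0.0]
gripper_width: 0.3
gripper_force: 0.0
```

Call:
arm_command:
  rows:
    - {"delta_pos": [1,0,0],"roll": 0,"jaw": 0}
    - {"delta_pos": [2,0,0],"roll": 0,"jaw": 0}
    - {"delta_pos": [3,0,0],"roll": 0,"jaw": 0}
    - {"delta_pos": [4,0,0],"roll": 0,"jaw": 0}
    - {"delta_pos": [4,0,0],"roll": 0,"jaw": 0}
    - {"delta_pos": [4,0,0],"roll": 0,"jaw": 0}

```text
time_s: 22.42
ee_pos: [592.6, -100.9, 21.8]
ee_rot: [179.9, 0.2, 95.9]
force: [0.3, -8.0, -0.1]
gripper_width: 0.6
gripper_force: 4.1
```

8 N on the thick end and it's not moving. One small extra nudge, then I'll let go and move up over the red dot.

Call:
arm_command:
  rows:
    - {"delta_pos": [0.3,0,0],"roll": 0,"jaw": 0}
    - {"delta_pos": [0.5,0,0],"roll": 0,"jaw": 0}
    - {"delta_pos": [0.5,0,0],"roll": 0,"jaw": 0}
    - {"delta_pos": [0.5,0,0],"roll": 0,"jaw": 0}

```text
time_s: 22.75
ee_pos: [592.6, -100.9, 21.8]
ee_rot: [179.9, 0.3, 95.9]
force: [0.8, -9.3, 0.1]
gripper_width: 0.4
gripper_force: 4.8
```

Call:
arm_command:
  rows:
    - {"delta_pos": [-3,0,0],"roll": 0,"jaw": 0}
    - {"delta_pos": [-10,0,0],"roll": 0,"jaw": 0}
    - {"delta_pos": [-15,0,-10],"roll": 0,"jaw": 0}
    - {"delta_pos": [-15,0,-50],"roll": 0,"jaw": 0}
    - {"delta_pos": [-15,0,-88],"roll": 0,"jaw": 0}
    - {"delta_pos": [-15,0,-88],"roll": 0,"jaw": 0}
    - {"delta_pos": [-15,0,-88],"roll": 0,"jaw": 0}
    - {"delta_pos": [-15,0,-88],"roll": 0,"jaw": 0}

```text
time_s: 23.42
ee_pos: [592.9, -112.8, 109.7]
ee_rot: [-180.0, -0.0, 95.8]
force: [-0.6, -0.2, -1.3]
gripper_width: 0.2
gripper_force: 0.0
```

Run:
```python
from h import *
o=np.array([581.7,-1.9]);u=np.array([-.101,.995]);n=np.array([-.995,-.101])
snap('wrist','wx'); s,f=snap('wrist','w9'); tod([*o,80],95.8); P=wcloud(s,f); print(s['force'])
hsv=cv2.cvtColor(f['img'],cv2.COLOR_BGR2HSV); H=hsv[...,0].astype(int);S=hsv[...,1]
q=((H<8)|(H>172))&(S>140)&(P[...,2]<50); W=P[q]; W=W[W[:,2]>10]; L=np.c_[(W[:,:2]-o)@u,(W[:,:2]-o)@n]
print('wedge',cv2.minAreaRect(L.astype(np.float32)),np.percentile(L,[.5,99.5],axis=0))
q=((H<8)|(H>172))&(S>140)&(P[...,2]>60); print('dot',np.nanmedian(P[q],0),q.sum())
```

```text
t23.52 pos [ 592.1 -112.6  108.2] rot [-1.7985e+02 -6.0000e-02  9.5830e+01] | delta [111.2   0.9  28.3] roll 0.006
[-0.55191698  0.35650888 -1.29215719]
wedge ((-47.51203918457031, -0.12247467041015625), (66.14997100830078, 23.055753707885742), 0.10826059430837631) [[-80.41873185 -11.53409646]
 [-14.55560046  11.40723519]]
dot [581.7236608   -1.90190034  72.4961533 ] 602
```

Wedge stays put and is square (0.1°). Now the press on the dot.

Call:
arm_command:
  rows:
    - {"delta_pos": [40,0.9,0],"roll": 0,"jaw": 0}
    - {"delta_pos": [80,0.9,0],"roll": 0,"jaw": 0}
    - {"delta_pos": [105,0.9,0],"roll": 0,"jaw": 0}
    - {"delta_pos": [111.2,0.9,10],"roll": 0,"jaw": 0}
    - {"delta_pos": [111.2,0.9,25],"roll": 0,"jaw": 0}
    - {"delta_pos": [111.2,0.9,31],"roll": 0,"jaw": 0}
    - {"delta_pos": [111.2,0.9,33],"roll": 0,"jaw": 0}
    - {"delta_pos": [111.2,0.9,33],"roll": 0,"jaw": 0}
    - {"delta_pos": [111.2,0.9,33],"roll": 0,"jaw": 0}

```text
time_s: 24.27
ee_pos: [583.0, -2.9, 76.3]
ee_rot: [-180.0, 0.0, 95.8]
force: [0.1, -0.5, 0.5]
gripper_width: 0.3
gripper_force: 0.0
```

Call:
arm_command:
  rows:
    - {"delta_pos": [1,-1,1.5],"roll": 0,"jaw": 0}
    - {"delta_pos": [1,-1,3],"roll": 0,"jaw": 0}
    - {"delta_pos": [1,-1,4],"roll": 0,"jaw": 0}
    - {"delta_pos": [1,-1,4.5],"roll": 0,"jaw": 0}
    - {"delta_pos": [1,-1,4.5],"roll": 0,"jaw": 0}
    - {"delta_pos": [1,-1,4.5],"roll": 0,"jaw": 0}

```text
time_s: 24.77
ee_pos: [581.8, -1.4, 72.3]
ee_rot: [180.0, 0.0, 95.8]
force: [-1.1, -0.8, 3.4]
gripper_width: 0.6
gripper_force: 1.2
```

Call:
arm_command:
  rows:
    - {"delta_pos": [0,0,0.3],"roll": 0,"jaw": 0}
    - {"delta_pos": [0,0,0.6],"roll": 0,"jaw": 0}
    - {"delta_pos": [0,0,0.9],"roll": 0,"jaw": 0}
    - {"delta_pos": [0,0,0.9],"roll": 0,"jaw": 0}
    - {"delta_pos": [0,0,0.9],"roll": 0,"jaw": 0}

```text
time_s: 25.18
ee_pos: [581.8, -1.4, 72.3]
ee_rot: [180.0, 0.0, 95.8]
force: [-2.7, -0.4, 7.7]
gripper_width: 0.4
gripper_force: 4.1
```

Call:
arm_command:
  rows:
    - {"delta_pos": [0,0,0.4],"roll": 0,"jaw": 0}
    - {"delta_pos": [0,0,0.4],"roll": 0,"jaw": 0}
    - {"delta_pos": [0,0,0.4],"roll": 0,"jaw": 0}
    - {"delta_pos": [0,0,0.4],"roll": 0,"jaw": 0}
    - {"delta_pos": [0,0,0.4],"roll": 0,"jaw": 0}
    - {"delta_pos": [0,0,0.4],"roll": 0,"jaw": 0}

```text
time_s: 25.68
ee_pos: [581.8, -1.4, 72.3]
ee_rot: [179.9, 0.0, 95.8]
force: [-4.3, -0.7, 10.0]
gripper_width: 0.6
gripper_force: 5.2
```

10 N with no sinking (z steady at 72.3), so the corner no longer rocks. I'll let go, retreat and check.

Call:
arm_command:
  rows:
    - {"delta_pos": [0,0,-4],"roll": 0,"jaw": 0}
    - {"delta_pos": [0,0,-25],"roll": 0,"jaw": 0}
    - {"delta_pos": [-30,0,-50],"roll": 0,"jaw": 0}
    - {"delta_pos": [-70,0,-80],"roll": 0,"jaw": 0}
    - {"delta_pos": [-110,0,-80],"roll": 0,"jaw": 0}
    - {"delta_pos": [-115,0,-80],"roll": 0,"jaw": 0}
    - {"delta_pos": [-115,0,-80],"roll": 0,"jaw": 0}
    - {"delta_pos": [-115,0,-80],"roll": 0,"jaw": 0}
    - {"delta_pos": [-115,0,-80],"roll": 0,"jaw": 0}
    - {"delta_pos": [-115,0,-80],"roll": 0,"jaw": 0}
    - {"delta_pos": [-115,0,-80],"roll": 0,"jaw": 0}

```text
time_s: 26.6
ee_pos: [593.1, -114.2, 150.1]
ee_rot: [-179.9, -0.0, 95.9]
force: [-0.8, 0.7, 0.0]
gripper_width: 0.4
gripper_force: 0.0
```

Run:
```python
from h import *
o=np.array([581.7,-1.9]);u=np.array([-.101,.995]);n=np.array([-.995,-.101])
s,f=snap('wrist','w10'); P=wcloud(s,f)
hsv=cv2.cvtColor(f['img'],cv2.COLOR_BGR2HSV); H=hsv[...,0].astype(int);S=hsv[...,1]
q=((H<8)|(H>172))&(S>140)&(P[...,2]<50); W=P[q]; W=W[W[:,2]>10]; L=np.c_[(W[:,:2]-o)@u,(W[:,:2]-o)@n]; k=abs(L[:,1])<40; L=L[k]
print('wedge',cv2.minAreaRect(L.astype(np.float32)),np.percentile(L,[.5,99.5],axis=0))
b=(H>=14)&(H<=24)&(S>110); W=P[b]; L=np.c_[(W[:,:2]-o)@u,(W[:,:2]-o)@n]; k=(L[:,0]<-18)&(L[:,0]>-100)&(abs(L[:,1])<40)&(W[:,2]>8)&(W[:,2]<20); print('shims',np.median(W[k][:,2]),np.percentile(L[k],[1,99],axis=0))
q=((H<8)|(H>172))&(S>140)&(P[...,2]>60)&(P[...,2]<90); print('dot',np.nanmedian(P[q],0),q.sum())
a=f['img'][0:290,60:450]; cv2.imwrite('pics/w10b.png',cv2.resize(a,(780,580),interpolation=cv2.INTER_CUBIC))
```

```text
wedge ((-47.77116012573242, -0.07219600677490234), (65.87002563476562, 22.7823486328125), 0.23504413664340973) [[-80.57561666 -11.3436387 ]
 [-14.96188166  11.38025544]]
shims 15.133587056919112 [[-75.07469586 -22.76791188]
 [-18.50551818  23.01700641]]
dot [581.81378096  -1.92486095  72.48365984] 419
```

View pics/w10b.png

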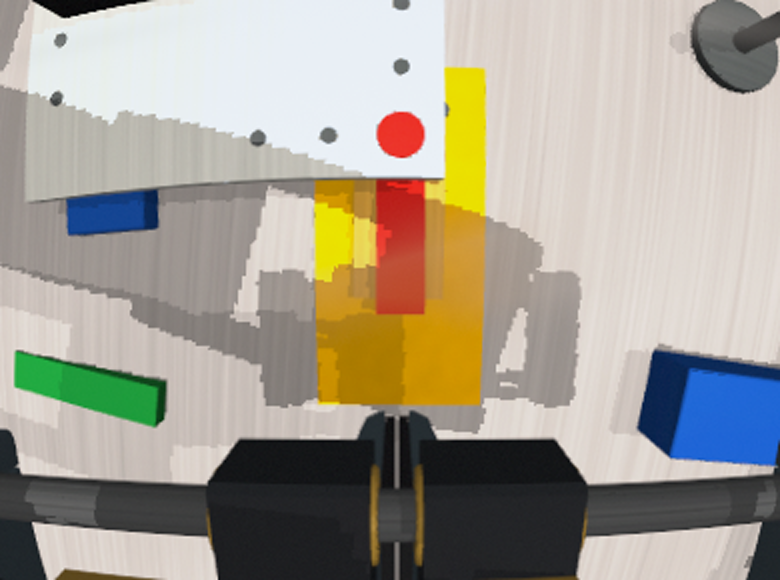

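The final view shows the wedge from (400,180) to (400,313), square on the shims. The shims' rear edge is at x = -75, which is home. The dot is at (400,134), z unchanged, and nothing else was disturbed. Handing in.

```bash
python3 -c "
from workcell import env
print(env.job_done())"
```

```text
the job is handed in; nothing more can be done
None
```

Job handed in: two brass shims are home against the pins, the red tapered shim is snug under the foot after an 8–9 N push, and the red-dot corner held at 72.3 mm with no sinking under 10 N; I got no verdict back from the hand-in.

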